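Open, fill and close the stew pot

ROBOT

A 6-joint arm with a two-finger parallel gripper is mounted at the origin on a cart in front of the work surface, level with it; the furniture and walls round the work are solid. World frame = base frame: x ahead of the robot, y to its left, z up, the work surface at z = 0. Lengths are in m, angles in rad, forces in N, time in s.
With the tool pointing down it reaches from about 0.375 to 0.975 m from the base axis. Payload 3.8 kg.
Tool frame: the origin (TCP) lies between the finger pads; the fingertips stand 17 mm ahead of it and the grasp point (between the pads) lies 2 mm behind it; z points along the fingers, y is the line along which they close (so a half turn about z gives the same grasp; the last joint's range is limited). The gripper opens to 85 mm and grips with 20 to 120 N. Pads are 22 mm wide; open, the fingers measure 114 mm over their backs; the gripper's body (76 mm by 85 mm) begins 54 mm behind the grasp point. The pads swing forward as they close: fully open they stand 13 mm farther back than shut.
Start: joints at [-1.234, 0.264, 1.604, -0, 1.274, -0.037], TCP at [0.246, -0.628, 0.248] pointing down, gripper open.
Joint ranges: [-2.63, 2.63], [-0.94, 2.18], [0.31, 2.57], [-1.31, 4.45], [0, 2.66], [-2.55, 2.55]. Speed limits (rad/s): [2.57, 2.57, 3.14, 3.14, 3.14, 3.14].

INTERFACE

Orientations are given as a rotation vector (axis times angle).
In Python, from workcell import bot gives the robot as it stands.
- The arm moves only by the tool play_rows, never from a script. Its argument "steps" is one flat list of numbers, 4 for each row, row after row: the shift along the tool's x, y, z in m, then the turn about the tool's z in rad. A call has 1 to 10 rows; each row is the pose to reach, as a shift and turn from the pose commanded when the call began, along the tool's axes at that moment; what a row does not reach only later rows make up. A row lasts 1/8 s, in which the tool goes at most 62.5 mm and 10.7 degrees, less where a joint would pass 70% of its speed; a pose out of reach is approached as far as the arm can. A call with a gripper value outside its range is refused whole. "jaw" is the closure in counts, from 0 (fully open) to 255 (shut), set as the call begins (left out, the last holds). The fingers move at their own pace and stop on an object; "grip_force" is the grip in N (left out, the last holds). Time passes only in rows, so rows that repeat a pose let the fingers close. It gives the time, the measured TCP pose, the force, the opening and the grip force at its end, in the units of the state.
- bot.read_state(): the state, without advancing time (a new reading comes with each control period).
- bot.read_camera(name): name is "scene" or "top"; returns a dict with "pixels" (400x640x3 uint8, blue, green, red), "mtx" (3x3 intrinsics, pixels), "dist" ([k1, k2, p1, p2, k3] as OpenCV has them; the pictures are not rectified), "R" (3x3) and "t" (3): a world point X has camera coordinates R X + t. Camera axes: x right, y down, z forward; pixel columns grow to the right and rows downward; lengths in m; the calibration is good to about 2 mm. A picture is of the moment at which its call begins. There is no depth.
- bot.finish_job(): hands the job in; it is judged then, once.
The state is a dict: "time": time; "q": joint angles; "joint_vel": joint speeds; "joint_torque": joint torques, N m; "tool_pos": TCP position; "tcp_rot": TCP orientation; "wrist_force": force on the tool from outside, world axes, zero at the start; "torque": the same for the moment, N m; "width": opening from 0.0 (shut) to 1.0 (fully open); "grip_force": force on a finger pad.
Only numpy, scipy, OpenCV 4.12 (cv2) and the standard library are available. Lean on these libraries where they do the work, as an engineer would, in place of code of your own. Each camera call takes 0.05 s, during which the arm holds its last target. There are 200 camera calls.

TASK

Fill the steel pot for a roast: take its lid off and set it aside, lower every lemon and garlic bulb on the worktop gently to the bottom of the pot, without dropping or pressing them, and carry the little handled tray over by its handle and tip its carrot pieces off the open lip into the pot. Finish with the empty tray standing flat on the worktop and the lid back on the pot, sitting properly, knob up. Leave the pot where it is and do not disturb the onion, the candle, the tin or the teaspoon.

Things in the scene. Friction and masses are not known exactly. Their poses are not given: they have to be found in the camera images.
- pot: open round steel pot, outside diameter 190 mm, height 95 mm, wall 4 mm, inside floor 5 mm above the underside (inside 182 mm wide at the rim, 90 mm deep); stands loose, 900 g; origin centre of the underside, z up; two small dark loop ears along its own +x and -x, 22 mm out, at 73 mm height
- pot_rim (a point): centre of the pot's mouth, at rim height (95 mm above its underside). Behind the pot, fixed jars and boxes stand along the back beyond x = 0.74, in front of the wall at x = 0.9
- lid: the pot's round steel lid, 198 mm across, 220 g, at the start on the pot, knob up; origin centre of its underside. Its lowest 6 mm are a plug of 170 mm diameter that drops inside the rim; seated, the 198 mm disc lies on the rim and the origin is 89 mm above the pot's underside. Off the pot it stands stably knob up; there is free worktop for it left of the pot, behind the row of lemons and bulbs and in front of the fixed jars and boxes along the back
- lid_knob (a point): middle of the lid's round black knob (40 mm diameter, 20 mm high), on the lid's axis 39 mm above the lid's origin
- tray: aluminium prep tray, 160 g: flat floor 105 (own x) x 92 (own y) mm, 4 mm thick, walls 22 mm high on both long sides and at the back (-x); the front (+x) is an open lip. Origin centre of the underside, z up. Holds the carrot pieces; friction to it about 0.6, so they slide off the lip at a tilt of about 0.6 to 0.7 rad
- tray_grip (a point): middle of the tray's wooden handle, a bar along the tray's x, 80 mm long, 14 mm wide (tray y), 22 mm high; this point lies at tray x -95 mm, height 44 mm above the tray's underside. The bar overhangs free behind the back wall
- tray_lip (a point): middle of the tray's open front edge (tray x +52 mm, on the floor, 4 mm above the underside)
- lemon_a: a yellow lemon, 75 x 58 x 59 mm, 90 g, lying with its long axis (its own x) level; may be absent; origin on its underside as it stood at the start (turns with it)
- lemon_a_mid (a point): the centre of lemon_a, 29.5 mm above its origin
- lemon_b: a yellow lemon, 75 x 58 x 59 mm, 90 g, lying with its long axis (its own x) level; may be absent; origin on its underside as it stood at the start (turns with it)
- lemon_b_mid (a point): the centre of lemon_b, 29.5 mm above its origin
- garlic_a: a whole whitish garlic bulb, 48 x 50 x 51 mm, widest about 22 mm above its flat bottom, tapering to a stalk at the top, 60 g; may be absent; origin on its underside as it stood at the start (turns with it)
- garlic_a_mid (a point): the middle of garlic_a's widest part, 22 mm above its origin
- garlic_b: a whole whitish garlic bulb, 48 x 50 x 51 mm, widest about 22 mm above its flat bottom, tapering to a stalk at the top, 60 g; may be absent; origin on its underside as it stood at the start (turns with it)
- garlic_b_mid (a point): the middle of garlic_b's widest part, 22 mm above its origin
- piece_1: chunky orange carrot piece, a short round stump 25 mm across at the foot, 22 mm at the top, 20 mm high, 14 g, standing on the tray; may be absent; origin centre of its underside
- piece_2: chunky orange carrot piece, a short round stump 25 mm across at the foot, 22 mm at the top, 20 mm high, 14 g, standing on the tray; may be absent; origin centre of its underside
- piece_3: chunky orange carrot piece, a short round stump 25 mm across at the foot, 22 mm at the top, 20 mm high, 14 g, standing on the tray; may be absent; origin centre of its underside
- piece_4: chunky orange carrot piece, a short round stump 25 mm across at the foot, 22 mm at the top, 20 mm high, 14 g, standing on the tray; may be absent; origin centre of its underside
- tea_light: small candle in a metal cup, 38 mm across, 15 mm high, stands near the front edge; not part of the job; origin underside
- onion: red onion, 84 x 81 x 82 mm, behind the tray; not part of the job; origin underside
- fish_tin: flat tin, 63 x 105 x 26 mm, at the back, right of the middle; not part of the job; origin underside
- teaspoon: metal teaspoon, 130 mm, near the front edge at the right; not part of the job; origin underside
Mind the look-alikes: they are no part of the job. Leave any purple look-alike of the lid alone.

How it is judged:
On the way, in this order (a step that is already met when the one before it is completed fails the run):
1. the tray is tipped, lip down, over the pot's mouth (angle between tray's own z axis and vertical above 0.35 rad and horizontal distance between tray_lip and pot_rim below 0.11 m and z of tray_lip in the frame of pot above 0.05 m), for 0.1 s.
2. all lemons, garlic bulbs and carrot pieces present are in the pot (horizontal distance between each of lemon_a_mid, lemon_b_mid, garlic_a_mid, garlic_b_mid, piece_1, piece_2, piece_3, piece_4 and pot below 0.088 m and z of lemon_a_mid in the frame of pot between 0 and 0.09 m and z of lemon_b_mid in the frame of pot between 0 and 0.09 m and z of garlic_a_mid in the frame of pot between 0 and 0.09 m and z of garlic_b_mid in the frame of pot between 0 and 0.09 m and z of piece_1 in the frame of pot between 0 and 0.09 m and z of piece_2 in the frame of pot between 0 and 0.09 m and z of piece_3 in the frame of pot between 0 and 0.09 m and z of piece_4 in the frame of pot between 0 and 0.09 m), for 0.2 s.
At the end, for the whole second after the job is handed in: Every lemon, bulb and carrot piece present rests in the pot (centre within 88 mm of its axis, below the rim); the lid sits level on the rim (centred to 12 mm, height to 4 mm, tilt under 0.06 rad); pot upright; tray flat on the worktop (tilt under 0.08 rad, underside within 8 mm), at rest (all of step 2 and linear speed of each of lemon_a, lemon_b, garlic_a, garlic_b, piece_1, piece_2, piece_3, piece_4, tray below 0.03 m/s and horizontal distance between lid and pot below 0.012 m and z of lid in the frame of pot between 0.084 and 0.093 m and angle between the z axis of lid and the z axis of pot, either way round below 0.06 rad and angle between pot's own z axis and vertical below 0.05 rad and angle between tray's own z axis and vertical below 0.08 rad and height (world z) of tray between -0.008 and 0.008 m); the robot touches nothing.
It fails at once if a lemon or garlic bulb dropped into the pot (faster than 0.9 m/s inside it, a fall of about 4 cm) ((horizontal distance between lemon_a_mid and pot below 0.088 m and z of lemon_a_mid in the frame of pot between 0 and 0.09 m and linear speed of lemon_a above 0.9 m/s) or (horizontal distance between lemon_b_mid and pot below 0.088 m and z of lemon_b_mid in the frame of pot between 0 and 0.09 m and linear speed of lemon_b above 0.9 m/s) or (horizontal distance between garlic_a_mid and pot below 0.088 m and z of garlic_a_mid in the frame of pot between 0 and 0.09 m and linear speed of garlic_a above 0.9 m/s) or (horizontal distance between garlic_b_mid and pot below 0.088 m and z of garlic_b_mid in the frame of pot between 0 and 0.09 m and linear speed of garlic_b above 0.9 m/s)).
It fails at once if a lemon or garlic bulb pressed against the pot with more than 25 N while held ((contact force between lemon_a and pot above 25 N and contact force between the fingers and lemon_a above 1 N) or (contact force between lemon_b and pot above 25 N and contact force between the fingers and lemon_b above 1 N) or (contact force between garlic_a and pot above 25 N and contact force between the fingers and garlic_a above 1 N) or (contact force between garlic_b and pot above 25 N and contact force between the fingers and garlic_b above 1 N)).
It fails at once if the pot tipped by more than 0.3 rad or shifted by more than 6 cm (angle between pot's own z axis and vertical above 0.3 rad or distance of pot from where it was at the start of the episode above 0.06 m).
It fails at once if candle, onion, tin or teaspoon shifted by more than 4 cm (distance of any of tea_light, onion, fish_tin, teaspoon from where it was at the start of the episode above 0.04 m).
Of lemon_a, lemon_b, garlic_a, garlic_b only 3 to 4 are there at a start; the rules pass over those that are not, and their reading is None.
Of piece_1, piece_2, piece_3, piece_4 only 2 to 4 are there at a start; the rules pass over those that are not, and their reading is None.
At some moment in a run one of lemon_a, lemon_b, garlic_a, garlic_b, lid may be knocked a few centimetres aside while the robot is not near it.
It also fails if it takes over 210 s, if anything falls off the work surface, if the arm or the gripper's body presses on something with over 40 N, if the wrist force passes 120 N, or if a joint passes its speed limit or range.

## Working session

There is one attempt and no reset: what is moved stays moved. The work goes in short steps, Python scripts to look and compute and a tool call to move; the robot and the scene stay as the last step left them, time stands still between calls to the robot, and variables do not carry over. Pictures are saved under pics/ and viewed, at most 14 in all, crops included, and the job is handed in when it is done.

Besides the shell and the picture viewer there is one more tool, called after ">>>" as a command line: name --argument value ..., lists and objects as JSON in quotes. play_rows: Moves the arm, as the interface text tells. Its arguments: {"type":"object","properties":{"steps":{"type":"array"},"jaw":{"type":"number"},"grip_force":{"type":"number"}},"required":["steps"]}

```bash
ls; mkdir -p pics; cat > h.py <<'E'
import numpy as np, cv2
from scipy.spatial.transform import Rotation as Ro
from workcell import bot
def cam(n):
    return bot.read_camera(n)
def ray(c,u,v):
    p=cv2.undistortPoints(np.array([[[u,v]]],float),np.array(c['mtx']),np.array(c['dist']))[0,0]
    R=np.array(c['R']);t=np.array(c['t'])
    return -R.T@t, R.T@np.array([p[0],p[1],1])
def at(c,u,v,z):
    o,d=ray(c,u,v); return o+d*(z-o[2])/d[2]
def proj(c,X):
    return cv2.projectPoints(np.array(X,float).reshape(-1,3),cv2.Rodrigues(np.array(c['R']))[0],np.array(c['t'],float),np.array(c['mtx']),np.array(c['dist']))[0].reshape(-1,2)
def tri(c1,p1,c2,p2):
    o1,d1=ray(c1,*p1);o2,d2=ray(c2,*p2)
    s=np.linalg.lstsq(np.c_[d1,-d2],o2-o1,rcond=None)[0]
    a,b=o1+s[0]*d1,o2+s[1]*d2
    return (a+b)/2,np.linalg.norm(a-b)
def st():
    s=bot.read_state(); R=Ro.from_rotvec(s['tcp_rot']).as_matrix()
    return s,np.array(s['tool_pos']),R
def to(x,y,z,yawdir=None):
    "shift in tool axes to a world point"
    s,p,R=st(); return R.T@(np.array([x,y,z])-p)
E
python3 - <<'E'
from h import *
for n in('scene','top'):
    c=cam(n); cv2.imwrite(f'pics/{n}0.png',c['pixels']); print(n,np.round(-np.array(c['R']).T@c['t'],3),np.round(c['R'],2).tolist())
s,p,R=st(); print(s); print(np.round(R,3))
E
```

```text
pics
scene [-0.195 -0.4    0.767] [[0.48, -0.88, -0.02], [-0.52, -0.27, -0.81], [0.7, 0.4, -0.58]]
top [0.326 0.05  1.332] [[-0.03, -1.0, -0.03], [-0.98, 0.03, -0.18], [0.19, 0.02, -0.98]]
{'time': 0.1, 'q': array([-1.23387953e+00,  2.64661820e-01,  1.60521037e+00,  6.75207352e-06,
        1.27370014e+00, -3.69011901e-02]), 'joint_vel': array([ 2.17192987e-04, -1.48808571e-03, -4.30366389e-03,  2.51321366e-04,
       -8.49295651e-06, -1.82074932e-03]), 'joint_torque': array([-6.28129292e-04, -5.16707540e+01, -3.68589056e+01, -7.05746561e-05,
        6.26421097e-03,  3.14130136e-05]), 'tool_pos': array([ 0.2462888 , -0.62780768,  0.24711188]), 'tcp_rot': array([-3.08495275e+00, -5.83411984e-01,  4.54418470e-04]), 'wrist_force': array([ 0.60438607,  0.35645744, -0.86111339]), 'torque': array([ 0.00136368,  0.03052186, -0.05703144]), 'grip_force': 0.0, 'width': 0.9997084489765221}
[[ 0.931  0.365 -0.001]
 [ 0.365 -0.931  0.002]
 [ 0.    -0.002 -1.   ]]
```

View pics/scene0.png

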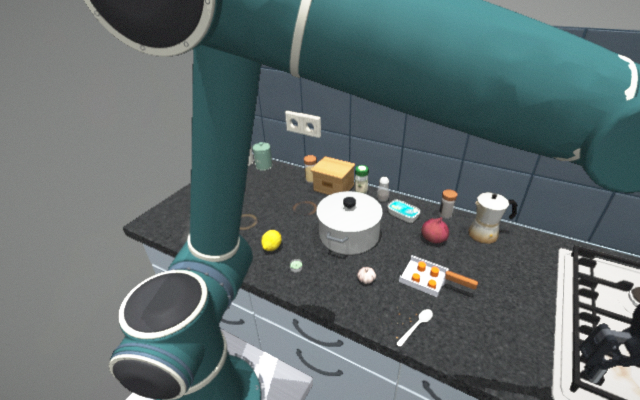

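View pics/top0.png

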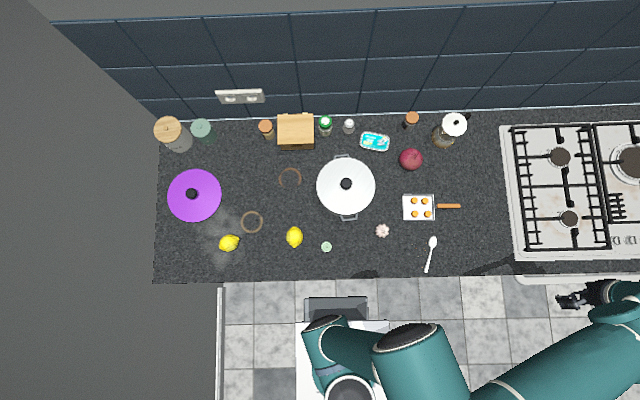

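The scene picture shows the steel pot with its lid (349,222), a lemon (271,240), the tea light (296,266), one garlic bulb (367,275), the tray with 4 carrots (424,275), the onion and the spoon. In the top picture the pot knob is at (346,184), the lemons at (229,243) and (294,237), and the garlic at (382,230). The tray is at (418,207) with its handle to the right at (448,206), and the purple decoy is at (194,195).

```bash
cat >> h.py <<'E'
def blobs(c,lo,hi,mn=25):
    h=cv2.cvtColor(c['pixels'],cv2.COLOR_BGR2HSV); m=cv2.inRange(h,np.array(lo),np.array(hi))
    n,l,s,ce=cv2.connectedComponentsWithStats(m); out=[]
    for i in range(1,n):
        if s[i,4]>=mn:
            out.append((ce[i],s[i,4],l==i))
    return out
def pca(m,c,z):
    "world outline of mask at plane z -> centre of min-area rect, yaw of long side, sizes"
    cs,_=cv2.findContours(m.astype(np.uint8),0,1); k=max(cs,key=len)[:,0]
    P=np.array([at(c,u,v,z)[:2] for u,v in k]); r=cv2.minAreaRect((P*1000).astype(np.float32))
    b=cv2.boxPoints(r); e=b[1]-b[0] if np.linalg.norm(b[1]-b[0])>np.linalg.norm(b[2]-b[1]) else b[2]-b[1]
    return np.round(r[0]),np.round(r[1]),round(float(np.arctan2(e[1],e[0])),2)
YEL=((22,120,90),(34,255,255)); ORA=((8,140,120),(18,255,255))
E
python3 - <<'E'
from h import *
s,t=cam('scene'),cam('top')
for n,c in(('s',s),('t',t)):
    for ce,a,m in blobs(c,*YEL): print(n,'yel',ce.round(1),a,at(c,*ce,.0295).round(3),pca(m,c,.03))
    for ce,a,m in blobs(c,*ORA,mn=8): print(n,'ora',ce.round(1),a,at(c,*ce,.014).round(3),at(c,*ce,.044).round(3),pca(m,c,.044) if a>60 else '')
    h=cv2.cvtColor(c['pixels'],cv2.COLOR_BGR2HSV)
print('knob',tri(s,(349,202),t,(346,184)), at(t,346,184,.138))
print('garlic',tri(s,(367,275),t,(382,230)), at(t,382,230,.025))
print('pot ears',at(t,341,157,.073),at(t,349,217,.073))
big=[cv2.resize(t['pixels'][120:270,y:y+160],None,fx=4,fy=4,interpolation=2) for y in (310,)]
cv2.imwrite('pics/c1.png',big[0])
E
```

```text
s yel [270.8 239.9] 348 [0.437 0.152 0.029] (array([438., 152.]), array([91., 60.]), 0.6)
s ora [310.3 161. ] 22 [0.924 0.303 0.014] [0.879 0.275 0.044] 
s ora [449.2 194.1] 76 [ 0.943 -0.259  0.014] [ 0.897 -0.264  0.044] (array([ 899., -265.]), array([48., 43.]), 0.47)
s ora [421.1 267.4] 36 [ 0.552 -0.275  0.014] [ 0.522 -0.28   0.044] 
s ora [434.  273.4] 36 [ 0.547 -0.313  0.014] [ 0.517 -0.316  0.044] 
s ora [461.3 279. ] 219 [ 0.561 -0.382  0.014] [ 0.531 -0.383  0.044] (array([ 530., -381.]), array([78., 26.]), 1.54)
s ora [415.5 278.7] 26 [ 0.505 -0.274  0.014] [ 0.477 -0.279  0.044] 
s ora [431.7 285.1] 23 [ 0.503 -0.318  0.014] [ 0.475 -0.322  0.044] 
t yel [294.1 236.4] 272 [0.439 0.155 0.03 ] (array([439., 154.]), array([61., 64.]), -0.66)
t yel [228.6 242.5] 270 [0.424 0.384 0.03 ] (array([424., 384.]), array([62., 61.]), 1.23)
t ora [447.  205.5] 62 [ 0.533 -0.386  0.014] [ 0.529 -0.376  0.044] (array([ 528., -379.]), array([75., 10.]), 1.54)
knob (array([ 0.59828293, -0.02781453,  0.12583292]), np.float64(0.0022788827854019695)) [ 0.59489685 -0.02608294  0.138     ]
garlic (array([ 0.45402017, -0.15369864,  0.01551835]), np.float64(0.0025111000374931)) [ 0.45242632 -0.15116003  0.025     ]
pot ears [ 0.70647387 -0.01686917  0.073     ] [ 0.49499206 -0.03549353  0.073     ]
```

View pics/c1.png

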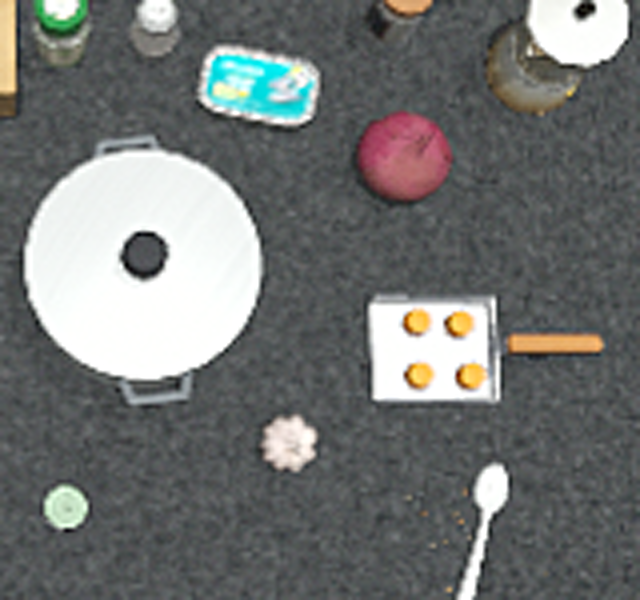

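```bash
cat >> h.py <<'E'
def go(x,y,z,yaw=np.pi/2):
    s,p,R=st(); y0=np.arctan2(R[1,0],R[0,0]); d=to(x,y,z)
    print('shift',d.round(3),'turn',round(y0-yaw,3),'rows',round(max(np.linalg.norm(d)/.0625,abs(y0-yaw)/.187),1))
def axis(m,c,z):
    v,u=np.nonzero(m); P=np.array([at(c,a,b,z)[:2] for a,b in zip(u,v)]); w,V=np.linalg.eigh(np.cov(P.T))
    return P.mean(0).round(3),(4*np.sqrt(w)).round(3),round(float(np.arctan2(V[1,1],V[0,1])),2)
E
python3 - <<'E'
from h import *
t=cam('top')
for ce,a,m in blobs(t,*YEL): print(axis(m,t,.03))
hsv=cv2.cvtColor(t['pixels'],cv2.COLOR_BGR2HSV); sub=cv2.inRange(hsv,np.array((0,0,170)),np.array((180,40,255)))
n,l,s,ce=cv2.connectedComponentsWithStats(sub)
for i in range(1,n):
    if s[i,4]>60 and ce[i][1]>130: print(ce[i].round(1),s[i,4],at(t,*ce[i],.098).round(3),at(t,*ce[i],.02).round(3),pca(l==i,t,.098))
print(at(t,346,183.8,.138))
go(.596,-.027,.25)
E
```

```text
(array([0.439, 0.155]), array([0.058, 0.072]), -3.13)
(array([0.424, 0.383]), array([0.058, 0.073]), 1.95)
[557.5 221.4] 3232 [ 0.457 -0.706  0.098] [ 0.465 -0.754  0.02 ] (array([ 564., -757.]), array([459., 403.]), 0.0)
[613.2 140.1] 922 [ 0.725 -0.927  0.098] [ 0.75  -0.989  0.02 ] (array([ 716., -933.]), array([121., 108.]), 0.01)
[556.4 147.8] 1581 [ 0.705 -0.739  0.098] [ 0.729 -0.788  0.02 ] (array([ 682., -715.]), array([216., 195.]), 1.54)
[375.9 140.6] 151 [ 0.753 -0.138  0.098] [ 0.78  -0.149  0.02 ] (array([ 752., -131.]), array([99., 59.]), 1.32)
[585.6 147.6] 76 [ 0.702 -0.834  0.098] [ 0.726 -0.889  0.02 ] (array([ 702., -834.]), array([38., 23.]), 0.03)
[520.3 150.1] 77 [ 0.701 -0.619  0.098] [ 0.725 -0.661  0.02 ] (array([ 702., -619.]), array([23., 35.]), -0.04)
[345.3 185.7] 2565 [ 0.598 -0.026  0.098] [ 0.615 -0.031  0.02 ] (array([600., -25.]), array([195., 197.]), -0.03)
[544.3 172.1] 746 [ 0.622 -0.688  0.098] [ 0.641 -0.734  0.02 ] (array([ 626., -694.]), array([112.,  89.]), 1.54)
[624.4 191.8] 1148 [ 0.547 -0.932  0.098] [ 0.561 -0.994  0.02 ] (array([ 548.,
[... 3810 characters left out ...]
ray([  98., -352.]), array([79., 56.]), 0.34)
[464.9 373.7] 123 [ 0.002 -0.364  0.098] [-0.019 -0.39   0.02 ] (array([  -4., -368.]), array([69., 23.]), 0.31)
[481.3 375.2] 393 [-0.003 -0.412  0.098] [-0.024 -0.441  0.02 ] (array([   6., -414.]), array([ 64., 114.]), -1.11)
[238.1 384.4] 847 [-0.016  0.329  0.098] [-0.037  0.347  0.02 ] (array([-15., 330.]), array([86., 87.]), -1.56)
[513.8 392.2] 89 [-0.052 -0.503  0.098] [-0.076 -0.538  0.02 ] (array([ -49., -499.]), array([77., 13.]), 0.89)
[630.8 393.2] 237 [-0.058 -0.841  0.098] [-0.083 -0.898  0.02 ] (array([ -54., -833.]), array([73., 41.]), 1.56)
[ 0.59556444 -0.02611106  0.138     ]
shift [ 0.545 -0.432 -0.002] turn -1.197 rows 11.1
```

>>> play_rows --steps '[0.545,-0.432,0,-1.197,0.545,-0.432,0,-1.197,0.545,-0.432,0,-1.197,0.545,-0.432,0,-1.197,0.545,-0.432,0,-1.197,0.545,-0.432,0,-1.197,0.545,-0.432,0,-1.197,0.545,-0.432,0,-1.197,0.545,-0.432,0,-1.197,0.545,-0.432,0,-1.197]' --jaw 0 --grip_force 40

```text
time: 1.5
tool_pos: [0.5615, -0.0862, 0.2485]
tcp_rot: [2.221, 2.221, 0.0]
wrist_force: [0.7, -0.8, 0.4]
width: 1.001
grip_force: 0.0
```

```bash
python3 - <<'E'
from h import *
print(st()[1:]); go(.5965,-.0265,.13)
E
```

```text
(array([ 0.56145271, -0.08620735,  0.2485205 ]), array([[-1.25009337e-04,  9.99999739e-01,  7.11643772e-04],
       [ 9.99999936e-01,  1.25247928e-04, -3.35232876e-04],
       [-3.35321920e-04,  7.11601819e-04, -9.99999691e-01]]))
shift [0.06  0.035 0.119] turn 0.0 rows 2.2
```

>>> play_rows --steps '[0.06,0.035,0.06,0,0.06,0.035,0.06,0,0.06,0.035,0.06,0]'

```text
time: 1.88
tool_pos: [0.5944, -0.0271, 0.1857]
tcp_rot: [-2.216, -2.221, 0.005]
wrist_force: [-0.8, -1.1, 0.0]
width: 0.999
grip_force: 0.0
```

```bash
python3 - <<'E'
from h import *
print(st()[1]); go(.5965,-.0265,.13)
E
```

```text
[ 0.59437037 -0.02707168  0.18570745]
shift [0.001 0.002 0.056] turn 0.002 rows 0.9
```

>>> play_rows --steps '[0,0.002,0.03,0,0,0.002,0.056,0,0,0.002,0.056,0,0,0.002,0.056,0]'

```text
time: 2.38
tool_pos: [0.5984, -0.0293, 0.134]
tcp_rot: [2.222, 2.219, 0.002]
wrist_force: [0.6, -0.5, 0.7]
width: 1.001
grip_force: 0.0
```

>>> play_rows --steps '[0,0,0,0,0,0,0,0,0,0,0,0,0,0,0,0,0,0,0,0,0,0,0,0,0,0,0,0]' --jaw 255 --grip_force 60

```text
time: 3.25
tool_pos: [0.5987, -0.0282, 0.1337]
tcp_rot: [2.22, 2.22, 0.002]
wrist_force: [-1.0, -0.3, 6.4]
width: 0.439
grip_force: 60.7
```

>>> play_rows --steps '[0,0,-0.02,0,0,0,-0.05,0,0,0,-0.08,0,0,0,-0.08,0]'

```text
time: 3.75
tool_pos: [0.5997, -0.0282, 0.2158]
tcp_rot: [2.218, 2.218, 0.006]
wrist_force: [0.4, -0.6, -2.9]
width: 0.439
grip_force: 60.8
```

```bash
python3 - <<'E'
from h import *
print(st()[0]['width'],st()[1]); go(.605,.2,.06)
t=cam('top'); cv2.imwrite('pics/t1.png',t['pixels'])
print([np.round(at(t,u,v,z),3) for u,v,z in ((278,150,0),(314,150,0),(268,130,0),(221,195,0),(290,177,0),(194,195,.0))])
for ce,a,m in blobs(t,*YEL): print(axis(m,t,.03))
E
```

```text
0.4394457679868813 [ 0.5996579  -0.02816547  0.21583907]
shift [0.228 0.004 0.156] turn 0.0 rows 4.4
[array([0.764, 0.212, 0.   ]), array([0.759, 0.078, 0.   ]), array([ 0.843,  0.249, -0.   ]), array([0.6  , 0.422, 0.   ]), array([0.659, 0.169, 0.   ]), array([0.603, 0.521, 0.   ])]
(array([0.439, 0.155]), array([0.059, 0.072]), -3.12)
(array([0.424, 0.383]), array([0.058, 0.073]), 1.94)
```

View pics/t1.png

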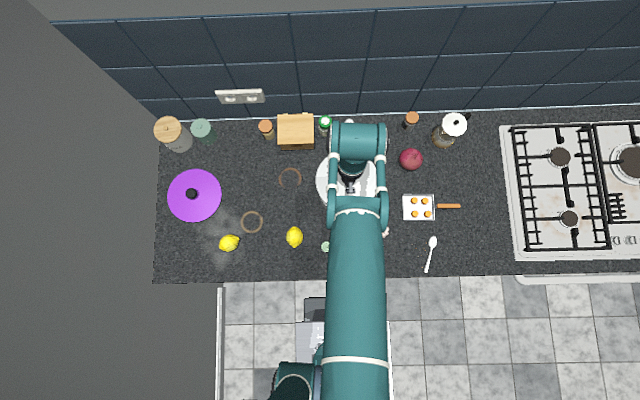

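The lid is off the pot and held by its knob under the gripper at (350,180). The lemons at (229,243) and (294,237) haven't moved. The free spot for the lid is around (270,185).

>>> play_rows --steps '[0.06,0.005,0,0,0.12,0.01,0,0,0.18,0.015,0,0,0.24,0.025,0,0,0.278,0.025,0.03,0,0.278,0.025,0.08,0,0.278,0.025,0.12,0,0.278,0.025,0.14,0,0.278,0.025,0.15,0,0.278,0.025,0.15,0]'

```text
time: 5.05
tool_pos: [0.6228, 0.2497, 0.0623]
tcp_rot: [-2.222, -2.221, 0.0]
wrist_force: [-0.1, -0.1, -2.2]
width: 0.44
grip_force: 60.8
```

>>> play_rows --steps '[0,0,0.008,0,0,0,0.014,0,0,0,0.016,0,0,0,0.018,0,0,0,0.018,0]'

```text
time: 5.68
tool_pos: [0.6229, 0.25, 0.0449]
tcp_rot: [2.221, 2.221, 0.001]
wrist_force: [-1.4, -0.3, 0.9]
width: 0.444
grip_force: 61.1
```

>>> play_rows --steps '[0,0,0,0,0,0,0,0,0,0,0,0,0,0,0,0,0,0,-0.04,0,0,0,-0.1,0,0,0,-0.1,0]' --jaw 0

```text
time: 6.55
tool_pos: [0.6272, 0.2515, 0.1517]
tcp_rot: [2.218, 2.218, 0.018]
wrist_force: [0.7, 0.5, 0.4]
width: 0.998
grip_force: 0.0
```

>>> play_rows --steps '[-0.05,-0.04,0,-0.18,-0.094,-0.1,0,-0.36,-0.094,-0.15,0,-0.54,-0.094,-0.183,0,-0.72,-0.094,-0.183,0,-0.9,-0.094,-0.183,0,-1.08,-0.094,-0.183,0,-1.26,-0.094,-0.183,0,-1.44,-0.094,-0.183,0,-1.571,-0.094,-0.183,0,-1.571]'

```text
time: 7.8
tool_pos: [0.4392, 0.1557, 0.1436]
tcp_rot: [-0.002, -3.141, 0.0]
wrist_force: [0.1, -0.2, 0.7]
width: 1.001
grip_force: 0.0
```

```bash
python3 - <<'E'
from h import *
print(st()[1]); go(.439,.155,.033,np.pi)
t=cam('top'); cv2.imwrite('pics/t2.png',t['pixels']); s=cam('scene'); cv2.imwrite('pics/s2.png',s['pixels'])
for ce,a,m in blobs(t,*YEL): print(axis(m,t,.03))
for ce,a,m in blobs(s,*YEL): print(axis(m,s,.03))
E
```

```text
[0.43917668 0.15574501 0.14362048]
shift [ 0.    -0.001  0.111] turn -0.001 rows 1.8
(array([0.424, 0.383]), array([0.058, 0.073]), 1.95)
(array([0.419, 0.15 ]), array([0.028, 0.05 ]), 2.11)
(array([0.423, 0.38 ]), array([0.068, 0.101]), 1.05)
(array([0.437, 0.152]), array([0.063, 0.095]), -2.58)
```

View pics/t2.png

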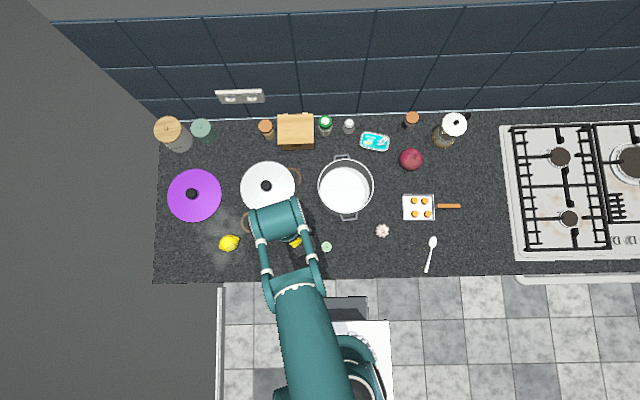

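The lid stands at (268,187), the pot is open at (345,187), and both lemons, the garlic and the tray are where they were.

>>> play_rows --steps '[0,-0.001,0.05,0,0,-0.001,0.09,0,0,-0.001,0.111,0,0,-0.001,0.111,0,0,-0.001,0.111,0]'

```text
time: 8.52
tool_pos: [0.4404, 0.1551, 0.0341]
tcp_rot: [0.001, 3.14, 0.001]
wrist_force: [0.0, 0.0, -0.1]
width: 1.001
grip_force: 0.0
```

>>> play_rows --steps '[0,0,0,0,0,0,0,0,0,0,0,0,0,0,0,0,0,0,0,0,0,0,0,0]' --jaw 255 --grip_force 30

```text
time: 9.28
tool_pos: [0.4408, 0.1553, 0.035]
tcp_rot: [-0.0, 3.139, 0.001]
wrist_force: [-1.0, -0.1, 7.0]
width: 0.646
grip_force: 30.7
```

>>> play_rows --steps '[0,0,-0.02,0,0,0,-0.06,0,0,0,-0.11,0,0,0,-0.14,0,0,0,-0.14,0,0,0,-0.14,0]'

```text
time: 10.02
tool_pos: [0.439, 0.1547, 0.1725]
tcp_rot: [0.0, -3.141, 0.0]
wrist_force: [0.3, 0.1, -0.4]
width: 0.65
grip_force: 32.3
```

```bash
python3 - <<'E'
from h import *
go(.597-.02,-.0265+.033,.175,np.pi)
t=cam('top');s=cam('scene')
for c in(t,s):
  for ce,a,m in blobs(c,*YEL): print(ce.round(),a,axis(m,c,.17))
E
```

```text
shift [-0.138 -0.148 -0.003] turn -6.283 rows 33.6
[229. 243.] 272 (array([0.414, 0.347]), array([0.052, 0.065]), 1.94)
[293. 241.] 54 (array([0.411, 0.147]), array([0.016, 0.047]), 2.07)
[263. 204.] 281 (array([0.429, 0.153]), array([0.047, 0.101]), -2.47)
[210. 221.] 322 (array([0.305, 0.232]), array([0.055, 0.082]), 1.04)
```

>>> play_rows --steps '[-0.035,-0.037,0,0,-0.075,-0.08,0,0,-0.11,-0.12,0,0,-0.138,-0.148,0,0,-0.138,-0.148,0,0,-0.138,-0.148,0.03,0,-0.138,-0.148,0.06,0,-0.138,-0.148,0.09,0,-0.138,-0.148,0.105,0,-0.138,-0.148,0.105,0]'

```text
time: 11.38
tool_pos: [0.5762, 0.0074, 0.0668]
tcp_rot: [0.001, -3.138, -0.0]
wrist_force: [-0.3, 1.0, -0.7]
width: 0.648
grip_force: 32.4
```

```bash
python3 - <<'E'
from h import *
go(.597-.02,-.0265+.033,.043,np.pi)
t=cam('top')
cv2.imwrite('pics/t3.png',cv2.resize(t['pixels'][140:270,270:430],None,fx=4,fy=4))
E
```

```text
shift [-0.001 -0.001  0.024] turn -6.283 rows 33.6
```

View pics/t3.png

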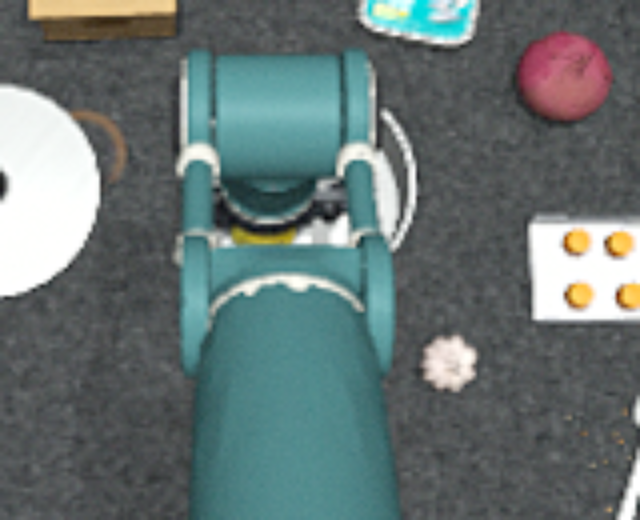

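The lemon is in the gripper inside the pot at about (336,199), and the jaws clear the wall.

>>> play_rows --steps '[-0.001,-0.001,0.01,0,-0.001,-0.001,0.02,0,-0.001,-0.001,0.024,0,-0.001,-0.001,0.024,0,-0.001,-0.001,0.024,0]'

```text
time: 12.05
tool_pos: [0.5805, 0.0048, 0.0456]
tcp_rot: [-0.0, 3.138, -0.002]
wrist_force: [1.4, -4.5, 0.5]
width: 0.646
grip_force: 34.5
```

>>> play_rows --steps '[0,0,0,0,0,0,0,0,0,0,0,0,0,0,0,0]' --jaw 68

```text
time: 12.55
tool_pos: [0.5803, 0.0048, 0.0458]
tcp_rot: [-0.001, 3.138, -0.002]
wrist_force: [0.4, -5.5, 2.2]
width: 0.732
grip_force: 0.0
```

>>> play_rows --steps '[0,0,-0.015,0,0,0,-0.045,0,0,0,-0.09,0,0,0,-0.13,0,0,0,-0.13,0]'

```text
time: 13.18
tool_pos: [0.5823, 0.0063, 0.1804]
tcp_rot: [-0.001, 3.131, 0.0]
wrist_force: [0.0, 0.2, 0.4]
width: 0.736
grip_force: 0.0
```

```bash
python3 - <<'E'
from h import *
go(.424,.383,.16,1.95+np.pi/2)
E
```

```text
shift [0.158 0.377 0.019] turn -6.662 rows 35.6
```

>>> play_rows --steps '[0.024,0.057,0,0.15,0.048,0.114,0,0.3,0.072,0.171,0,0.45,0.096,0.228,0,0.6,0.12,0.285,0,0.75,0.144,0.342,0,0.9,0.158,0.377,0.02,1.05,0.158,0.377,0.02,1.192,0.158,0.377,0.02,1.192,0.158,0.377,0.02,1.192]' --jaw 0

```text
time: 14.42
tool_pos: [0.4206, 0.3826, 0.1542]
tcp_rot: [-1.761, -2.602, 0.0]
wrist_force: [1.0, -0.1, 0.7]
width: 1.0
grip_force: 0.0
```

```bash
python3 - <<'E'
from h import *
go(.424,.383,.033,1.95)
t=cam('top');s=cam('scene')
for c in(t,s):
  for ce,a,m in blobs(c,*YEL): print(ce.round(),a,axis(m,c,.03))
cv2.imwrite('pics/t4.png',cv2.resize(t['pixels'][140:270,270:430],None,fx=4,fy=4))
E
```

```text
shift [-0.001  0.003  0.121] turn 0.002 rows 1.9
[335. 196.] 221 (array([0.579, 0.006]), array([0.053, 0.068]), 3.11)
[229. 242.] 253 (array([0.426, 0.382]), array([0.06 , 0.066]), 1.71)
[211. 221.] 314 (array([0.423, 0.379]), array([0.068, 0.098]), 1.02)
[337. 224.] 153 (array([0.597, 0.009]), array([0.051, 0.061]), 1.08)
```

View pics/t4.png

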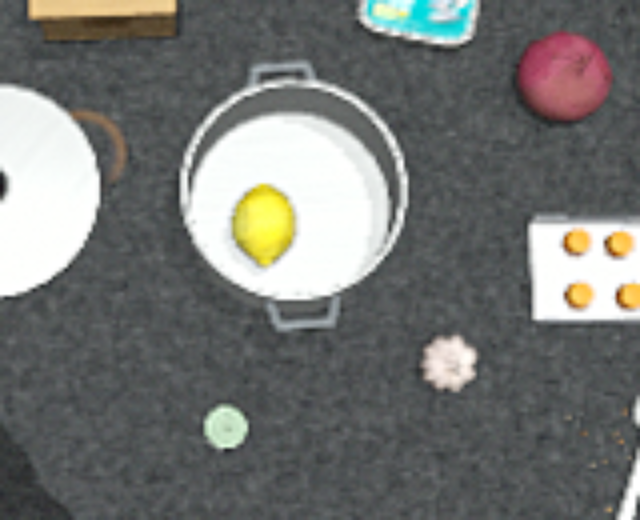

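>>> play_rows --steps '[-0.001,0.003,0.05,0,-0.001,0.003,0.1,0,-0.001,0.003,0.121,0,-0.001,0.003,0.121,0,-0.001,0.003,0.121,0]'

```text
time: 15.15
tool_pos: [0.4249, 0.3835, 0.0346]
tcp_rot: [1.763, 2.599, 0.003]
wrist_force: [0.3, 0.3, 0.6]
width: 0.998
grip_force: 0.0
```

>>> play_rows --steps '[0,0,0,0,0,0,0,0,0,0,0,0,0,0,0,0,0,0,0,0,0,0,0,0]' --jaw 255 --grip_force 30

```text
time: 15.9
tool_pos: [0.4248, 0.3839, 0.0354]
tcp_rot: [1.762, 2.6, 0.004]
wrist_force: [-1.5, -1.8, 6.3]
width: 0.649
grip_force: 31.0
```

>>> play_rows --steps '[0,0,-0.02,0,0,0,-0.06,0,0,0,-0.11,0,0,0,-0.145,0,0,0,-0.145,0,0,0,-0.145,0]'

```text
time: 16.65
tool_pos: [0.4233, 0.3827, 0.1781]
tcp_rot: [-1.763, -2.6, 0.0]
wrist_force: [-0.5, -0.1, -1.3]
width: 0.646
grip_force: 32.3
```

```bash
cat >> h.py <<'E'
def pot(c):
    "pot centre from rim outline (best edge-fit over grid)"
    g=cv2.Canny(c['pixels'],60,150); d=cv2.distanceTransform(255-g,cv2.DIST_L2,5)
    a=np.linspace(0,2*np.pi,120,endpoint=False); best=[]
    for x in np.arange(.57,.63,.001):
        for y in np.arange(-.055,.01,.001):
            e=0
            for r in(.091,.095):
                q=proj(c,np.c_[x+r*np.cos(a),y+r*np.sin(a),np.full(120,.095)]).round().astype(int)
                e+=np.minimum(d[q[:,1].clip(0,399),q[:,0].clip(0,639)],4).mean()
            best.append((e,x,y))
    best.sort(); return np.round(best[0],4)
E
python3 - <<'E'
from h import *
t=cam('top');s=cam('scene')
p=pot(t); print('pot',p,pot(s))
go(p[1]+.018,p[2]-.033,.178,np.pi)
for c in(t,s):
  for ce,a,m in blobs(c,*YEL): print(ce.round(),a,axis(m,c,.034),axis(m,c,.17))
E
```

```text
pot [ 1.0133  0.593  -0.018 ] [ 1.0949  0.599  -0.019 ]
shift [-0.472  0.015 -0.001] turn -1.192 rows 7.6
[335. 196.] 221 (array([0.578, 0.006]), array([0.053, 0.068]), 3.11) (array([0.552, 0.011]), array([0.047, 0.061]), 3.11)
[222. 238.] 142 (array([0.441, 0.404]), array([0.039, 0.059]), -2.97) (array([0.429, 0.367]), array([0.035, 0.052]), -2.97)
[205. 183.] 196 (array([0.575, 0.55 ]), array([0.05 , 0.135]), 0.93) (array([0.432, 0.374]), array([0.041, 0.11 ]), 0.93)
[337. 224.] 153 (array([0.592, 0.007]), array([0.051, 0.061]), 1.08) (array([ 0.446, -0.068]), array([0.041, 0.05 ]), 1.08)
```

```bash
python3 - <<'E'
from h import *
go(.626,-.054,.178,2.27)
E
```

```text
shift [-0.48   0.028 -0.001] turn -0.32 rows 7.7
```

>>> play_rows --steps '[-0.06,0.004,0,-0.04,-0.12,0.007,0,-0.08,-0.18,0.011,0,-0.12,-0.24,0.014,0,-0.16,-0.3,0.018,0,-0.2,-0.36,0.021,0,-0.24,-0.42,0.025,0,-0.28,-0.46,0.027,0,-0.32,-0.48,0.028,0,-0.32,-0.48,0.028,0,-0.32]'

```text
time: 18.0
tool_pos: [0.6269, -0.053, 0.1768]
tcp_rot: [-1.329, -2.844, 0.001]
wrist_force: [-0.7, 0.2, -0.6]
width: 0.647
grip_force: 32.3
```

```bash
python3 - <<'E'
from h import *
go(.626,-.054,.07,2.27)
E
```

```text
shift [-0.    -0.001  0.107] turn -0.003 rows 1.7
```

>>> play_rows --steps '[0,-0.001,0.03,0,0,-0.001,0.06,0,0,-0.001,0.09,0,0,-0.001,0.11,0,0,-0.001,0.12,0,0,-0.001,0.128,0,0,-0.001,0.132,0,0,-0.001,0.132,0,0,-0.001,0.132,0]'

```text
time: 19.12
tool_pos: [0.6272, -0.0533, 0.047]
tcp_rot: [1.326, 2.847, 0.001]
wrist_force: [-0.9, -0.4, -1.1]
width: 0.649
grip_force: 32.3
```

>>> play_rows --steps '[0,0,0,0,0,0,0,0,0,0,0,0,0,0,0,0]' --jaw 66

```text
time: 19.62
tool_pos: [0.6267, -0.0532, 0.0464]
tcp_rot: [1.326, 2.848, 0.0]
wrist_force: [0.6, -0.1, 0.2]
width: 0.746
grip_force: 0.0
```

>>> play_rows --steps '[0,0,-0.015,0,0,0,-0.045,0,0,0,-0.09,0,0,0,-0.13,0,0,0,-0.13,0]'

```text
time: 20.25
tool_pos: [0.6301, -0.0536, 0.1827]
tcp_rot: [1.322, 2.839, 0.005]
wrist_force: [0.1, -0.9, -0.6]
width: 0.74
grip_force: 0.0
```

```bash
python3 - <<'E'
from h import *
go(.452,-.152,.15,np.pi/2)
E
```

```text
shift [ 0.04  -0.2    0.031] turn 0.699 rows 3.7
```

>>> play_rows --steps '[0.01,-0.05,0,0.18,0.02,-0.1,0,0.36,0.03,-0.15,0,0.54,0.04,-0.2,0.03,0.72,0.04,-0.2,0.03,0.9,0.04,-0.2,0.03,1.08,0.04,-0.2,0.03,1.26,0.04,-0.2,0.03,1.44,0.04,-0.2,0.03,1.62,0.04,-0.2,0.03,1.66]' --jaw 0

```text
time: 21.5
tool_pos: [0.4473, -0.151, 0.1459]
tcp_rot: [-2.997, -0.939, 0.001]
wrist_force: [0.9, 0.3, 0.2]
width: 1.001
grip_force: 0.0
```

```bash
python3 - <<'E'
from h import *
t=cam('top');s=cam('scene')
cv2.imwrite('pics/t5.png',np.hstack([cv2.resize(t['pixels'][140:270,290:410],None,fx=3,fy=3),cv2.resize(s['pixels'][180:310,300:430],None,fx=3,fy=3)]))
print(pot(t),pot(s)); go(.452,-.152,.027,.61)
for c in(t,s):
  for ce,a,m in blobs(c,*YEL): print(ce.round(),a,axis(m,c,.034))
E
```

```text
[ 1.05   0.593 -0.018] [ 2.7582  0.599  -0.019 ]
shift [0.003 0.004 0.119] turn -0.0 rows 1.9
[352. 181.] 219 (array([ 0.627, -0.053]), array([0.052, 0.069]), 2.37)
[335. 196.] 222 (array([0.578, 0.006]), array([0.053, 0.068]), 3.09)
[334. 223.] 91 (array([0.591, 0.017]), array([0.035, 0.056]), -2.87)
```

View pics/t5.png

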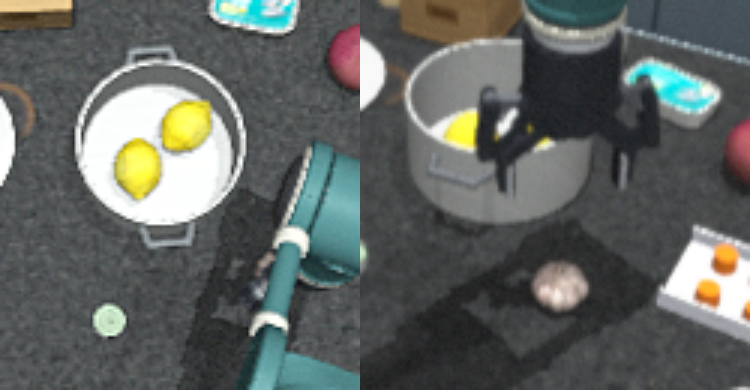

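Both lemons lie in the pot, at (352,181) and (335,196). The garlic is still at its first place in the scene view (367,276), and the upper-left of the pot is free for it.

>>> play_rows --steps '[0.003,0.004,0.05,0,0.003,0.004,0.1,0,0.003,0.004,0.119,0,0.003,0.004,0.119,0,0.003,0.004,0.119,0]'

```text
time: 22.22
tool_pos: [0.4534, -0.1531, 0.0282]
tcp_rot: [2.996, 0.943, 0.002]
wrist_force: [-0.3, -0.1, 0.6]
width: 0.999
grip_force: 0.0
```

>>> play_rows --steps '[0,0,0,0,0,0,0,0,0,0,0,0,0,0,0,0,0,0,0,0,0,0,0,0]' --jaw 255 --grip_force 30

```text
time: 22.98
tool_pos: [0.4535, -0.153, 0.0288]
tcp_rot: [2.996, 0.943, 0.002]
wrist_force: [-1.3, 1.3, 7.7]
width: 0.562
grip_force: 29.8
```

>>> play_rows --steps '[0,0,-0.02,0,0,0,-0.06,0,0,0,-0.11,0,0,0,-0.15,0,0,0,-0.15,0,0,0,-0.15,0]'

```text
time: 23.72
tool_pos: [0.4521, -0.1526, 0.177]
tcp_rot: [-2.997, -0.943, 0.0]
wrist_force: [0.5, 1.1, -0.7]
width: 0.559
grip_force: 31.2
```

```bash
python3 - <<'E'
from h import *
t=cam('top');s=cam('scene')
cv2.imwrite('pics/t6.png',cv2.resize(s['pixels'][130:310,300:430],None,fx=3,fy=3))
go(.641,.019,.175,.61)
E
```

```text
shift [ 0.254 -0.032  0.   ] turn -0.0 rows 4.1
```

View pics/t6.png

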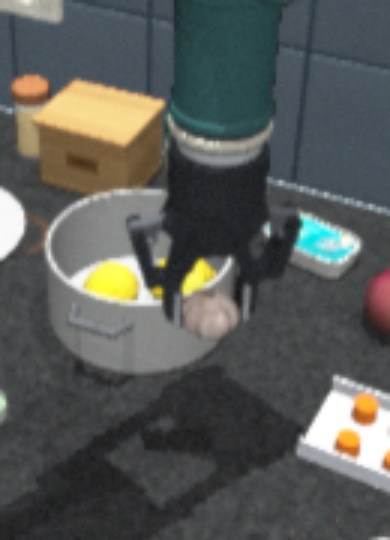

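The garlic is held between the pads at about scene pixel (370,235).

>>> play_rows --steps '[0.05,-0.006,0,0,0.11,-0.014,0,0,0.17,-0.021,0,0,0.22,-0.028,0,0,0.254,-0.032,0,0,0.254,-0.032,0,0,0.254,-0.032,0,0]'

```text
time: 24.7
tool_pos: [0.641, 0.0187, 0.1752]
tcp_rot: [-2.996, -0.943, 0.006]
wrist_force: [-0.4, -0.8, -0.1]
width: 0.563
grip_force: 31.2
```

```bash
python3 - <<'E'
from h import *
go(.641,.019,.045,.61)
E
```

```text
shift [0.001 0.    0.13 ] turn 0.0 rows 2.1
```

>>> play_rows --steps '[0,0,0.03,0,0,0,0.06,0,0,0,0.09,0,0,0,0.11,0,0,0,0.12,0,0,0,0.127,0,0,0,0.13,0,0,0,0.13,0,0,0,0.13,0]'

```text
time: 25.82
tool_pos: [0.6423, 0.0179, 0.0475]
tcp_rot: [2.996, 0.943, -0.001]
wrist_force: [-1.5, -4.9, -1.6]
width: 0.56
grip_force: 32.7
```

```bash
python3 - <<'E'
from h import *
s=st(); print(s[1],s[0]['wrist_force'])
E
```

```text
[0.64225021 0.01787117 0.04749758] [-1.50039543 -4.89485697 -1.63680703]
```

>>> play_rows --steps '[-0.002,0.003,0.002,0,-0.002,0.003,0.005,0,-0.002,0.003,0.005,0]'

```text
time: 26.2
tool_pos: [0.6426, 0.0157, 0.0422]
tcp_rot: [-2.996, -0.943, -0.001]
wrist_force: [-0.4, 0.8, -1.6]
width: 0.56
grip_force: 32.6
```

>>> play_rows --steps '[0,0,0,0,0,0,0,0,0,0,0,0,0,0,0,0]' --jaw 88

```text
time: 26.7
tool_pos: [0.6419, 0.0152, 0.0421]
tcp_rot: [-2.996, -0.943, 0.002]
wrist_force: [-4.3, -2.0, 0.7]
width: 0.659
grip_force: 0.0
```

>>> play_rows --steps '[0,0,-0.015,0,0,0,-0.045,0,0,0,-0.09,0,0,0,-0.14,0,0,0,-0.16,0,0,0,-0.16,0]'

```text
time: 27.45
tool_pos: [0.6445, 0.0155, 0.2054]
tcp_rot: [2.995, 0.943, 0.01]
wrist_force: [0.9, -0.1, -1.0]
width: 0.653
grip_force: 0.0
```

```bash
python3 - <<'E'
from h import *
go(.528,-.378,.2,np.pi/2)
E
```

```text
shift [-0.321  0.256  0.005] turn -0.961 rows 6.6
```

>>> play_rows --steps '[-0.048,0.038,0,-0.17,-0.096,0.077,0,-0.34,-0.144,0.115,0,-0.51,-0.192,0.153,0,-0.68,-0.24,0.191,0,-0.85,-0.288,0.23,0,-0.961,-0.321,0.256,0.005,-0.961,-0.321,0.256,0.005,-0.961,-0.321,0.256,0.005,-0.961]' --jaw 0

```text
time: 28.58
tool_pos: [0.5252, -0.3774, 0.195]
tcp_rot: [-2.219, -2.218, -0.0]
wrist_force: [-0.4, 0.5, -0.8]
width: 1.003
grip_force: 0.0
```

```bash
python3 - <<'E'
from h import *
t=cam('top');s=cam('scene'); print(pot(t))
cv2.imwrite('pics/t7.png',np.hstack([cv2.resize(t['pixels'][140:270,290:410],None,fx=3,fy=3),cv2.resize(s['pixels'][180:310,300:430],None,fx=3,fy=3)]))
go(.529,-.378,.042)
for ce,a,m in blobs(s,*ORA,mn=60): print(pca(m,s,.044))
E
```

```text
[ 0.985  0.596 -0.016]
shift [-0.001  0.003  0.154] turn 0.001 rows 2.5
(array([ 898., -264.]), array([42., 49.]), -0.21)
(array([ 524., -315.]), array([34., 18.]), 0.04)
(array([ 534., -380.]), array([20., 76.]), -1.55)
```

View pics/t7.png

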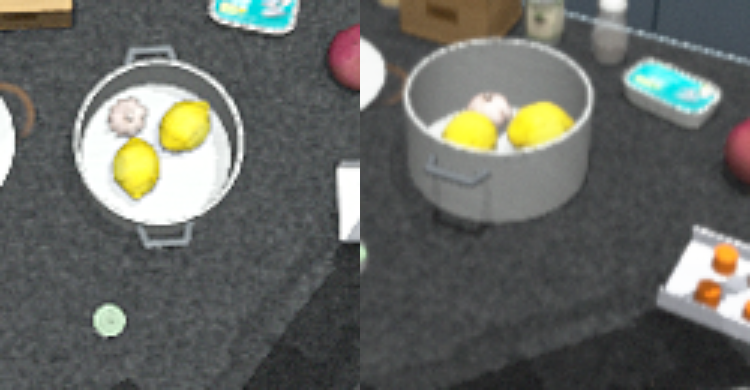

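The garlic sits upright in the pot at (332,179) beside the two lemons. The tray is unchanged.

>>> play_rows --steps '[0,0.003,0.05,0,0,0.003,0.1,0,0,0.003,0.14,0,0,0.003,0.154,0,0,0.003,0.154,0,0,0.003,0.154,0]'

```text
time: 29.42
tool_pos: [0.5307, -0.3792, 0.0456]
tcp_rot: [2.218, 2.219, 0.001]
wrist_force: [0.6, 0.3, 0.2]
width: 1.0
grip_force: 0.0
```

>>> play_rows --steps '[0,0,0,0,0,0,0,0,0,0,0,0,0,0,0,0,0,0,0,0,0,0,0,0,0,0,0,0,0,0,0,0]' --jaw 255 --grip_force 100

```text
time: 30.42
tool_pos: [0.5291, -0.3785, 0.0436]
tcp_rot: [2.221, 2.221, -0.0]
wrist_force: [-0.5, 0.4, 5.2]
width: 0.144
grip_force: 97.4
```

>>> play_rows --steps '[0,0,-0.005,0,0,0,-0.015,0,0,0,-0.03,0,0,0,-0.04,0,0,0,-0.04,0]'

```text
time: 31.05
tool_pos: [0.53, -0.3792, 0.0852]
tcp_rot: [2.219, 2.219, 0.001]
wrist_force: [-0.1, 0.6, -1.9]
width: 0.145
grip_force: 97.3
```

```bash
python3 - <<'E'
from h import *
s=cam('scene'); st_=st(); print(st_[1])
cv2.imwrite('pics/t8.png',cv2.resize(s['pixels'][200:330,370:520],None,fx=4,fy=4))
E
```

```text
[ 0.52947606 -0.37878928  0.08428841]
```

View pics/t8.png

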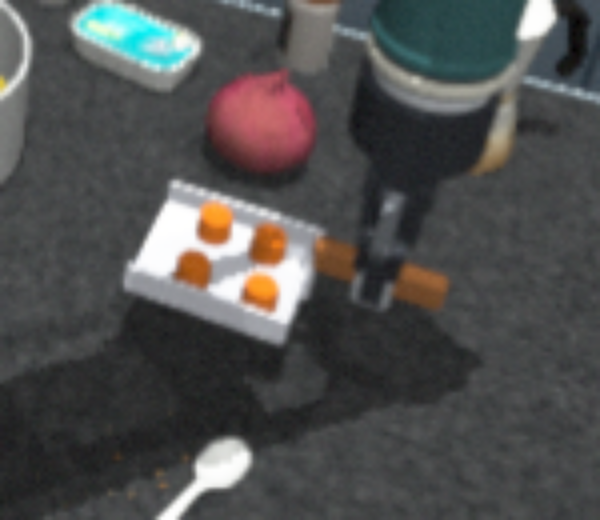

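The tray hangs level at (424,265) in the scene, and all 4 pieces are on it.

>>> play_rows --steps '[0,0,-0.02,0,0,0.005,-0.05,0,0,0.02,-0.09,0,0,0.04,-0.125,0,0.01,0.06,-0.14,0,0.035,0.067,-0.14,0,0.07,0.067,-0.14,0,0.11,0.067,-0.14,0,0.15,0.067,-0.14,0,0.19,0.067,-0.14,0]'

```text
time: 32.35
tool_pos: [0.5941, -0.1857, 0.2218]
tcp_rot: [-2.219, -2.22, 0.002]
wrist_force: [-0.1, -0.1, -1.8]
width: 0.143
grip_force: 97.5
```

>>> play_rows --steps '[0.035,0,0,0,0.06,0,0,0,0.08,0,0,0,0.092,0,0,0,0.096,0,0,0,0.096,0,0,0]'

```text
time: 33.1
tool_pos: [0.596, -0.0927, 0.2232]
tcp_rot: [2.221, 2.221, -0.001]
wrist_force: [0.2, -0.4, -1.9]
width: 0.148
grip_force: 97.5
```

```bash
python3 - <<'E'
from h import *
s=cam('scene'); print(st()[1])
cv2.imwrite('pics/t9.png',cv2.resize(s['pixels'][130:310,290:490],None,fx=3,fy=3))
E
```

```text
[ 0.59603397 -0.09298524  0.22327299]
```

View pics/t9.png

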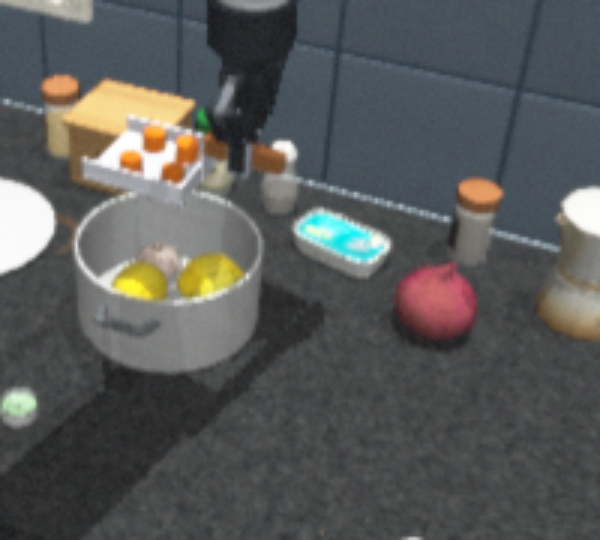

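The tray is over the pot and level at (340,180), with 4 pieces on it. Next I lower the grip force so it swings lip-down.

>>> play_rows --steps '[0,0,0,0,0,0,0,0,0,0,0,0]' --grip_force 40

```text
time: 33.52
tool_pos: [0.596, -0.0927, 0.2233]
tcp_rot: [-2.222, -2.221, 0.0]
wrist_force: [-0.3, -0.5, -2.8]
width: 0.139
grip_force: 97.5
```

```bash
cat >> h.py <<'E'
def orng():
    s=cam('scene')
    for ce,a,m in blobs(s,(5,140,90),(19,255,255),mn=8):
        if 300<ce[0]<410 and 150<ce[1]<290: print(ce.round(1),a)
    q=st()[0]; print(np.round(q['torque'],3),np.round(q['wrist_force'],1),q['grip_force'],q['width'])
E
python3 -c "
from h import *
orng()"
```

```text
[310.4 159.8] 47
[341.  175.7] 48
[361.  178.1] 32
[350.1 182.5] 89
[378.7 182.5] 57
[333.4 183.3] 34
[-0.153  0.024 -0.025] [-0.3 -0.2 -1.9] 97.53111362457275 0.14789094205026299
```

>>> play_rows --steps '[0,0,0,0,0,0,0,0,0,0,0,0,0,0,0,0]' --grip_force 20

```text
time: 34.08
tool_pos: [0.596, -0.0923, 0.2233]
tcp_rot: [2.221, 2.221, 0.0]
wrist_force: [0.6, -1.1, -1.3]
width: 0.146
grip_force: 97.5
```

```bash
python3 -c "
from h import *
orng()"
```

```text
[309.8 160. ] 41
[340.8 175.6] 49
[350.  182.3] 88
[360.9 178. ] 31
[378.6 182.5] 61
[333.2 183.2] 34
[-0.206  0.028  0.067] [ 1.5 -0.1 -2.2] 97.49847292900085 0.14744785281795064
```

>>> play_rows --steps '[0,0,0,0,0,0,0,0,0,0,0,0]' --grip_force 20 --jaw 255

```text
time: 34.5
tool_pos: [0.596, -0.0924, 0.2233]
tcp_rot: [2.221, 2.221, 0.0]
wrist_force: [-0.5, -0.2, -2.2]
width: 0.146
grip_force: 97.5
```

>>> play_rows --steps '[0,0,0,0,0,0,0,0]' --grip_force 20 --jaw 222

```text
time: 34.75
tool_pos: [0.596, -0.0924, 0.2233]
tcp_rot: [2.221, 2.221, -0.0]
wrist_force: [-0.3, 0.2, -2.9]
width: 0.145
grip_force: 97.5
```

```bash
python3 -c "
from h import *
orng()"
```

```text
[310.1 160. ] 47
[340.8 175.7] 47
[350.  182.6] 89
[361.  178.3] 32
[378.8 182.5] 62
[333.3 183.2] 33
[-0.14   0.031  0.043] [ 0.2  0.4 -2.2] 97.5062906742096 0.1473647390624189
```

The grip stays locked at 97 N, so I'll set the tray back on the worktop and learn there how to hold it loosely.

>>> play_rows --steps '[-0.015,0,0,0,-0.045,0,0,0,-0.085,0,0,0,-0.125,0,0,0,-0.165,0,0,0,-0.205,0,0,0,-0.24,-0.01,0,0,-0.265,-0.03,0,0,-0.28,-0.055,0,0,-0.287,-0.067,0,0]'

```text
time: 36.05
tool_pos: [0.5274, -0.3811, 0.2231]
tcp_rot: [-2.224, -2.219, 0.001]
wrist_force: [0.7, -0.1, -1.5]
width: 0.141
grip_force: 97.5
```

>>> play_rows --steps '[0,0,0.03,0,0,0,0.07,0,0,0,0.11,0,0,0,0.145,0,0,0,0.165,0,0,0,0.173,0,0,0,0.178,0,0,0,0.18,0,0,0,0.181,0,0,0,0.181,0]'

```text
time: 37.3
tool_pos: [0.5299, -0.3801, 0.0438]
tcp_rot: [2.22, 2.22, 0.001]
wrist_force: [0.6, -1.2, 1.3]
width: 0.149
grip_force: 97.9
```

>>> play_rows --steps '[0,0,0,0,0,0,0,0]' --jaw 219

```text
time: 37.55
tool_pos: [0.53, -0.3802, 0.0437]
tcp_rot: [2.22, 2.22, 0.0]
wrist_force: [0.5, -1.4, 5.2]
width: 0.148
grip_force: 95.9
```

>>> play_rows --steps '[0,0,0,0,0,0,0,0]' --jaw 217

```text
time: 37.8
tool_pos: [0.5299, -0.3802, 0.0436]
tcp_rot: [2.22, 2.22, 0.0]
wrist_force: [-0.2, -1.0, 5.5]
width: 0.151
grip_force: 63.6
```

>>> play_rows --steps '[0,0,0,0,0,0,0,0]' --jaw 215

```text
time: 38.05
tool_pos: [0.53, -0.3802, 0.0435]
tcp_rot: [2.22, 2.219, 0.001]
wrist_force: [1.6, -0.9, 5.8]
width: 0.152
grip_force: 31.1
```

>>> play_rows --steps '[0,0,0,0,0,0,0,0]' --jaw 213

```text
time: 38.3
tool_pos: [0.5299, -0.3801, 0.043]
tcp_rot: [2.22, 2.219, 0.001]
wrist_force: [3.4, -2.7, 3.2]
width: 0.163
grip_force: 3.1
```

Jaw counts set the squeeze finely: 217 gives 64 N, 215 gives 31 N and 213 gives 3 N. I'll grip fully again and go back over the pot.

>>> play_rows --steps '[0,0,0,0,0,0,0,0,0,0,0,0,0,0,0,0]' --jaw 255 --grip_force 100

```text
time: 38.8
tool_pos: [0.5299, -0.3799, 0.0431]
tcp_rot: [2.22, 2.22, 0.001]
wrist_force: [1.6, -2.5, 5.6]
width: 0.148
grip_force: 97.4
```

>>> play_rows --steps '[0,0,-0.02,0,0,0,-0.05,0,0,0,-0.09,0,0,0.005,-0.13,0,0,0.02,-0.165,0,0,0.04,-0.18,0,0.01,0.06,-0.18,0,0.035,0.067,-0.18,0,0.07,0.067,-0.18,0,0.11,0.067,-0.18,0]'

```text
time: 40.05
tool_pos: [0.5944, -0.2663, 0.2196]
tcp_rot: [-2.218, -2.218, 0.002]
wrist_force: [0.7, -0.4, -1.9]
width: 0.144
grip_force: 97.8
```

>>> play_rows --steps '[0.04,0,0,0,0.08,0,0,0,0.12,0,0,0,0.15,0,0,0,0.168,0,0,0,0.178,0,0,0,0.178,0,0,0,0.178,0,0,0]'

```text
time: 41.05
tool_pos: [0.596, -0.0922, 0.2222]
tcp_rot: [2.222, 2.22, -0.001]
wrist_force: [0.5, -0.2, -0.7]
width: 0.141
grip_force: 97.8
```

>>> play_rows --steps '[0,0,0,0,0,0,0,0]' --jaw 216

```text
time: 41.3
tool_pos: [0.596, -0.0921, 0.2223]
tcp_rot: [2.223, 2.22, -0.0]
wrist_force: [-0.0, -0.1, -2.6]
width: 0.155
grip_force: 46.8
```

```bash
python3 -c "
from h import *
orng(); print(st()[1])"
```

```text
[311.3 159.8] 36
[340.4 176.5] 46
[360.6 178.2] 30
[349.7 182.8] 79
[378.6 182.8] 60
[332.7 183.6] 27
[-0.177 -0.055  0.035] [ 0.6 -0.3 -2.2] 46.77499830722809 0.15800273898520217
[ 0.596002   -0.09196777  0.22228854]
```

>>> play_rows --steps '[0,0,0,0]' --jaw 215

```text
time: 41.48
tool_pos: [0.596, -0.0917, 0.2223]
tcp_rot: [-2.222, -2.221, 0.0]
wrist_force: [-0.2, 0.3, -1.6]
width: 0.157
grip_force: 30.1
```

```bash
python3 -c "
from h import *
orng(); print(st()[1])"
```

```text
[310.8 159.9] 40
[340.1 176.5] 50
[360.3 178.3] 29
[349.7 182.5] 83
[378.1 182.6] 68
[332.8 183.5] 26
[-0.204 -0.057  0.02 ] [ 0.   0.2 -2.7] 30.09331226348877 0.15478055207537694
[ 0.59598281 -0.0916115   0.22230649]
```

>>> play_rows --steps '[0,0,0,0]' --jaw 214

```text
time: 41.65
tool_pos: [0.596, -0.0914, 0.2223]
tcp_rot: [2.221, 2.221, 0.0]
wrist_force: [-0.4, -0.7, -2.1]
width: 0.163
grip_force: 13.3
```

```bash
python3 -c "
from h import *
orng(); print(st()[1])"
```

```text
[310.2 160.1] 48
[340.3 177.4] 47
[360.3 178.7] 32
[349.8 183.6] 83
[378.3 182.3] 65
[332.9 184.7] 24
[-0.135  0.043 -0.013] [-0.1  0.1 -1.9] 13.228720128536224 0.1594264499207533
[ 0.59601352 -0.09135359  0.22230027]
```

>>> play_rows --steps '[0,0,0,0,0,0,0,0]'

```text
time: 41.95
tool_pos: [0.596, -0.0913, 0.2223]
tcp_rot: [-2.221, -2.222, 0.0]
wrist_force: [-0.2, 0.2, -2.1]
width: 0.165
grip_force: 13.2
```

```bash
python3 -c "
from h import *
orng(); print(st()[1])"
```

```text
[305.9 157.9] 8
[311.  160.3] 39
[360.8 180.4] 37
[378.5 180.9] 64
[322.5 182.8] 8
[343.6 185.4] 50
[352.5 188.2] 67
[336.  192.6] 24
[-0.199  0.036  0.036] [-0.5  0.1 -2.3] 13.203489482402802 0.1585911479680801
[ 0.59597722 -0.0913623   0.22226085]
```

>>> play_rows --steps '[0,0,0,0,0,0,0,0]'

```text
time: 42.25
tool_pos: [0.596, -0.0914, 0.2223]
tcp_rot: [-2.221, -2.221, -0.0]
wrist_force: [0.1, 0.5, -1.1]
width: 0.159
grip_force: 13.2
```

```bash
python3 -c "
from h import *
orng(); print(st()[1])"
```

```text
[310.3 160.5] 37
[378.4 180.7] 63
[355.4 186. ] 110
[323.  182.6] 11
[344. 186.] 46
[336.3 192.8] 21
[-0.12   0.021  0.009] [ 1.1  0.8 -2.6] 13.212410509586334 0.16086739414666204
[ 0.59600228 -0.09135227  0.22228596]
```

>>> play_rows --steps '[0,0,0,0,0,0,0,0]' --jaw 213.6

```text
time: 42.55
tool_pos: [0.596, -0.0914, 0.2223]
tcp_rot: [2.221, 2.221, 0.0]
wrist_force: [0.0, 0.7, -2.4]
width: 0.163
grip_force: 7.1
```

```bash
python3 -c "
from h import *
orng(); print(st()[1])"
```

```text
[309.8 160. ] 42
[376.9 176.6] 59
[322.9 183.1] 9
[363.1 187.5] 13
[358.6 202.4] 25
[349.3 209.5] 15
[-0.142  0.003  0.004] [-0.3 -0.6 -2.7] 7.1831414848566055 0.1579205805459598
[ 0.59599624 -0.09146553  0.22231552]
```

>>> play_rows --steps '[0,0,0,0,0,0,0,0,0,0,0,0]'

```text
time: 42.98
tool_pos: [0.596, -0.0914, 0.2224]
tcp_rot: [2.221, 2.221, 0.0]
wrist_force: [-0.9, -0.3, -1.7]
width: 0.162
grip_force: 7.2
```

```bash
python3 - <<'E'
from h import *
orng(); print(st()[1])
s=cam('scene');t=cam('top')
cv2.imwrite('pics/v1.png',np.hstack([cv2.resize(s['pixels'][130:290,290:430],None,fx=3,fy=3),cv2.resize(t['pixels'][130:290,290:410],None,fx=3,fy=3)]))
E
```

```text
[306.  160.6] 12
[311.4 159.6] 34
[376.4 175.9] 56
[366.2 190.2] 12
[346.9 225.9] 25
[ 0.04  -0.007  0.044] [-0.2  0.3 -0.5] 7.244069427251816 0.16285962886480462
[ 0.59599682 -0.09136323  0.22232253]
```

View pics/v1.png

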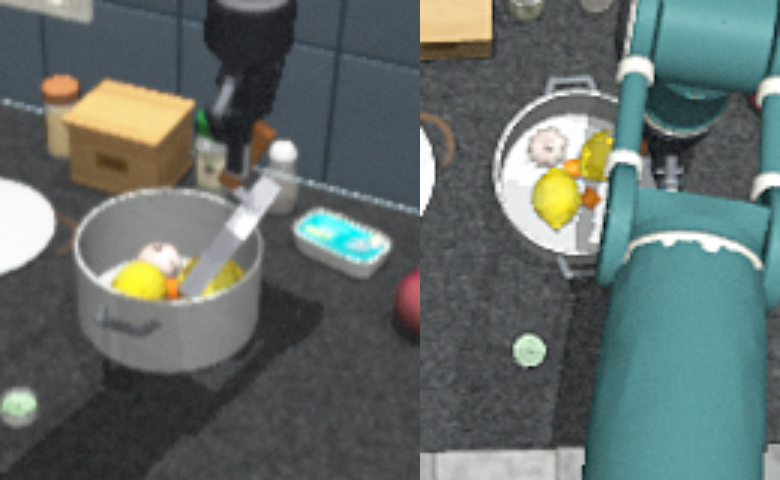

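The tray is tipped lip-down into the pot, and carrot pieces show in the pot at about (347,226) in the scene. I tighten and lift next.

>>> play_rows --steps '[0,0,0,0,0,0,0,0,0,0,0,0,0,0,0,0]' --jaw 255 --grip_force 100

```text
time: 43.62
tool_pos: [0.596, -0.0914, 0.2223]
tcp_rot: [-2.221, -2.221, -0.0]
wrist_force: [-0.3, -0.2, -0.8]
width: 0.145
grip_force: 97.3
```

>>> play_rows --steps '[0,0,-0.01,0,0,0,-0.025,0,0,0,-0.04,0,0,0,-0.05,0,0,0,-0.05,0,0,0,-0.05,0,0,0,-0.05,0,0,0,-0.05,0]'

```text
time: 44.62
tool_pos: [0.5957, -0.0913, 0.2715]
tcp_rot: [-2.221, -2.221, 0.001]
wrist_force: [0.3, 1.0, -1.6]
width: 0.15
grip_force: 97.4
```

```bash
python3 - <<'E'
from h import *
orng(); orng(); print(st()[1])
t=cam('top'); print([(ce.round(),a) for ce,a,m in blobs(t,(3,140,90),(19,255,255),mn=5) if 310<ce[0]<385 and 150<ce[1]<230])
E
```

```text
[377.4 160.1] 59
[311.5 160.6] 31
[366.5 174.8] 18
[323.  183.2] 9
[347.1 225.7] 25
[ 0.022 -0.006 -0.056] [-0.4 -0.7 -1.5] 97.40875124931335 0.14895736522289213
[377.4 160. ] 61
[311.2 160.4] 31
[366.5 174.8] 18
[323.  182.8] 11
[347.1 225.6] 26
[0.002 0.001 0.045] [-0.2 -1.1 -1.4] 97.40879774093628 0.1469080534292672
[ 0.59580688 -0.09133969  0.27181693]
[(array([366., 174.]), np.int32(5)), (array([341., 185.]), np.int32(17)), (array([346., 196.]), np.int32(26))]
```

```bash
python3 - <<'E'
from h import *
s=cam('scene'); g=np.array([.596,-.0914,.2735])
for th in (.7,.85,1.0,1.1,1.2,1.3):
    d=np.array([0,-np.cos(th),np.sin(th)])
    q=proj(s,[g-.025*d,g+.028*d]); v=q[1]-q[0]; print(th,q.round(1).tolist(),round(np.degrees(np.arctan2(-v[1],v[0])),1))
print(np.degrees(np.arctan2(14.8,10.9)))
T=[]
for i in range(10): cam('top'); T.append(st()[0]['torque'])
print(np.mean(T,0))
E
```

```text
0.7 [[363.9, 167.7], [378.8, 160.0]] 27.4
0.85 [[364.8, 168.8], [377.8, 158.7]] 37.6
1.0 [[365.8, 169.7], [376.7, 157.6]] 48.1
1.1 [[366.5, 170.3], [375.8, 156.9]] 55.1
1.2 [[367.2, 170.8], [375.0, 156.3]] 62.1
1.3 [[368.0, 171.3], [374.0, 155.8]] 68.9
53.62885606302492
[-0.00576813 -0.01927887 -0.00341052]
```

>>> play_rows --steps '[0,0,-0.03,0,0,0,-0.03,0,-0.05,-0.01,-0.03,0,-0.1,-0.03,-0.03,0,-0.15,-0.055,-0.03,0,-0.173,-0.067,0,0,-0.173,-0.067,0.05,0,-0.173,-0.067,0.09,0,-0.173,-0.067,0.105,0,-0.173,-0.067,0.105,0]'

```text
time: 46.58
tool_pos: [0.5283, -0.2639, 0.166]
tcp_rot: [-2.219, -2.22, 0.001]
wrist_force: [-0.0, -0.4, -0.9]
width: 0.152
grip_force: 97.7
```

```bash
python3 - <<'E'
from h import *
s=st(); print(s[1],s[0]['wrist_force'])
E
```

```text
[ 0.52830093 -0.26389902  0.16598539] [-0.0387655  -0.38033182 -0.91699621]
```

>>> play_rows --steps '[0,0,0.004,0,0,0,0.008,0,0,0,0.01,0,0,0,0.01,0]'

```text
time: 47.08
tool_pos: [0.5291, -0.2644, 0.1575]
tcp_rot: [2.221, 2.221, 0.0]
wrist_force: [-0.3, 0.6, -1.9]
width: 0.148
grip_force: 97.7
```

>>> play_rows --steps '[0,0,0.002,0,0,0,0.005,0,0,0,0.008,0,-0.012,0,0.012,0,-0.024,0,0.016,0,-0.039,0,0.0215,0,-0.052,0,0.03,0,-0.065,0,0.0385,0,-0.065,0,0.0385,0]' --jaw 214

```text
time: 48.2
tool_pos: [0.5293, -0.3314, 0.1191]
tcp_rot: [2.221, 2.219, -0.001]
wrist_force: [-0.1, -1.7, 0.8]
width: 0.165
grip_force: 13.5
```

```bash
cat >> h.py <<'E'
def hand():
    s=cam('scene'); q=st(); print(q[1],np.round(q[0]['wrist_force'],1),np.round(q[0]['torque'],3),q[0]['grip_force'])
    b=[(ce.round(1),a) for ce,a,m in blobs(s,(5,120,70),(19,255,255),mn=8) if ce[1]>200 and ce[0]>400]; print(b)
    g=q[1]+np.array([0,0,.002])
    for th in np.arange(0,1.3,.2):
        d=np.array([0,-np.cos(th),np.sin(th)]); v=proj(s,[g-.025*d,g+.028*d]).round(1); e=v[1]-v[0]; print(round(th,1),v.tolist(),round(np.degrees(np.arctan2(-e[1],e[0]))))
E
python3 -c "
from h import *
hand()"
```

```text
[ 0.52931382 -0.33048792  0.11896996] [ 0.2 -1.3  2. ] [-0.206 -0.038 -0.036] 13.613266199827194
[(array([457.8, 250.8]), np.int32(104)), (array([437. , 253.4]), np.int32(46))]
0.0 [[435.8, 247.6], [457.3, 254.5]] -18
0.2 [[435.6, 249.1], [457.5, 252.8]] -10
0.4 [[435.9, 250.6], [457.2, 251.0]] -1
0.6 [[436.6, 252.2], [456.4, 249.2]] 9
0.8 [[437.6, 253.7], [455.3, 247.4]] 20
1.0 [[439.0, 255.1], [453.7, 245.8]] 32
1.2 [[440.6, 256.3], [451.8, 244.4]] 47
```

>>> play_rows --steps '[-0.011,0,0.01,0,-0.021,0,0.021,0,-0.03,0,0.033,0,-0.038,0,0.046,0,-0.044,0,0.059,0,-0.048,0,0.069,0,-0.048,0,0.073,0,-0.048,0,0.074,0,-0.048,0,0.074,0]'

```text
time: 49.38
tool_pos: [0.5288, -0.3768, 0.0446]
tcp_rot: [-2.221, -2.221, -0.0]
wrist_force: [-0.4, 0.5, -2.0]
width: 0.161
grip_force: 12.3
```

```bash
python3 -c "
from h import *
hand()"
```

```text
[ 0.52886508 -0.37684617  0.04462755] [ 0.4  0.4 -2.5] [-0.159  0.029  0.028] 12.302692383527756
[(array([450.4, 275.8]), np.int32(62)), (array([470.9, 282.9]), np.int32(121))]
0.0 [[449.2, 274.5], [470.5, 281.9]] -19
0.2 [[449.0, 275.9], [470.7, 280.3]] -11
0.4 [[449.3, 277.4], [470.5, 278.6]] -3
0.6 [[449.9, 278.8], [469.8, 276.9]] 5
0.8 [[450.9, 280.3], [468.6, 275.2]] 16
1.0 [[452.2, 281.6], [467.1, 273.6]] 28
1.2 [[453.8, 282.8], [465.2, 272.2]] 43
```

>>> play_rows --steps '[0,0,0,0,0,0,0,0,0,0,0,0]' --jaw 205

```text
time: 49.8
tool_pos: [0.5291, -0.3774, 0.045]
tcp_rot: [2.221, 2.221, 0.0]
wrist_force: [-0.6, 0.1, 0.2]
width: 0.197
grip_force: 0.0
```

>>> play_rows --steps '[0,0,0,0,0,0,0,0,0,0,0,0,0,0,0,0,0,0,-0.04,0,0,0,-0.1,0,0,0,-0.16,0,0,0,-0.16,0]' --jaw 0

```text
time: 50.8
tool_pos: [0.5326, -0.3801, 0.2129]
tcp_rot: [2.212, 2.212, 0.003]
wrist_force: [-0.3, 0.5, -0.3]
width: 0.999
grip_force: 0.0
```

```bash
python3 - <<'E'
from h import *
t=cam('top'); s=cam('scene'); print(pot(t),pot(s))
cv2.imwrite('pics/v2.png',np.hstack([cv2.resize(t['pixels'][130:260,240:410],None,fx=2.3,fy=2.3,interpolation=2),cv2.resize(s['pixels'][170:300,300:480],None,fx=2.3,fy=2.3,interpolation=2)]))
hsv=cv2.cvtColor(t['pixels'],cv2.COLOR_BGR2HSV)
m=cv2.inRange(hsv,np.array((0,0,0)),np.array((180,120,60)))[175:200,255:282]
n,l,S,c=cv2.connectedComponentsWithStats(m)
for i in range(1,n):
    if S[i,4]>20: print('knob px',c[i]+[255,175],S[i,4],at(t,*(c[i]+[255,175]),.049))
w=cv2.inRange(hsv,np.array((0,0,170)),np.array((180,40,255)))
n,l,S,c=cv2.connectedComponentsWithStats(w)
for i in range(1,n):
    if S[i,4]>1500 and 230<c[i][0]<300 and c[i][1]<230: print('lid',c[i],at(t,*c[i],.009),pca(l==i,t,.009))
print([(ce.round(),a) for ce,a,m in blobs(t,(3,140,90),(19,255,255),mn=5) if 310<ce[0]<385 and 150<ce[1]<230])
go(.623,.25,.2)
E
```

```text
[ 0.98   0.596 -0.016] [ 0.8167  0.6    -0.017 ]
knob px [266.95238095 178.57142857] 21 [0.64382013 0.24602761 0.049     ]
lid [268.07617729 178.48430286] [0.65392257 0.24804598 0.009     ] (array([657., 249.]), array([198., 195.]), 1.54)
[(array([341., 186.]), np.int32(16)), (array([346., 196.]), np.int32(17)), (array([359., 197.]), np.int32(53))]
shift [0.628 0.094 0.005] turn -0.0 rows 10.2
```

View pics/v2.png

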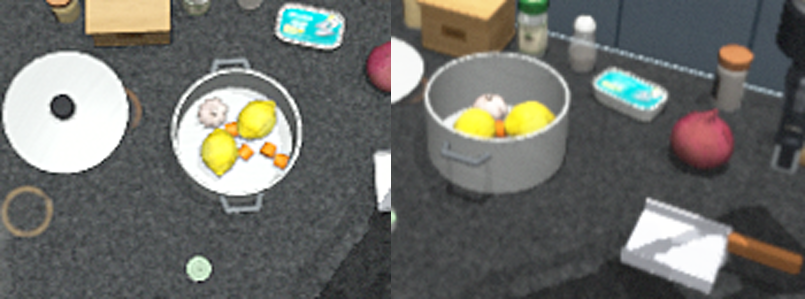

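All four carrots lie on the pot floor, at (341,186), (346,196) and a pair at (359,197). The lemons and garlic are low and the tray is flat and empty. The lid was knocked back a few cm, with its knob now at about (267,177), so I re-measure it.

```bash
cat >> h.py <<'E'
def lid():
    t=cam('top'); hsv=cv2.cvtColor(t['pixels'],cv2.COLOR_BGR2HSV)
    m=cv2.inRange(hsv,np.array((0,0,0)),np.array((180,255,95)))[165:190,252:284]
    n,l,S,c=cv2.connectedComponentsWithStats(m)
    for i in range(1,n):
        if S[i,4]>20: p=c[i]+[252,165]; print('knob',p,S[i],at(t,*p,.044))
    g=cv2.Canny(t['pixels'],60,150); d=cv2.distanceTransform(255-g,cv2.DIST_L2,5); a=np.linspace(0,2*np.pi,120,endpoint=False)
    b=[]
    for x in np.arange(.60,.69,.001):
        for y in np.arange(.2,.3,.001):
            q=proj(t,np.c_[x+.099*np.cos(a),y+.099*np.sin(a),np.full(120,.008)]).round().astype(int); b.append((np.minimum(d[q[:,1],q[:,0]],4).mean(),x,y))
    print('lid',np.round(min(b),4))
E
python3 - <<'E'
from h import *
lid(); go(.65,.248,.2)
E
```

```text
knob [266.70930233 176.11627907] [10  6 10 11 86] [0.65404982 0.24762872 0.044     ]
lid [0.05  0.656 0.248]
shift [0.625 0.122 0.004] turn -0.0 rows 10.2
```

>>> play_rows --steps '[0.06,0.012,0,0,0.12,0.024,0,0,0.18,0.036,0,0,0.24,0.048,0,0,0.3,0.06,0,0,0.36,0.072,0,0,0.42,0.084,0,0,0.48,0.096,0,0,0.54,0.108,0,0,0.59,0.116,0,0]'

```text
time: 52.2
tool_pos: [0.6435, 0.2146, 0.2013]
tcp_rot: [-2.219, -2.221, 0.007]
wrist_force: [0.7, 0.3, 0.3]
width: 1.001
grip_force: 0.0
```

>>> play_rows --steps '[0.036,0.009,0.04,0,0.036,0.009,0.06,0,0.036,0.009,0.08,0,0.036,0.009,0.08,0]'

```text
time: 52.7
tool_pos: [0.6519, 0.2466, 0.1213]
tcp_rot: [-2.221, -2.218, 0.009]
wrist_force: [-0.5, -1.2, 0.4]
width: 0.999
grip_force: 0.0
```

```bash
python3 - <<'E'
from h import *
s=st(); print(s[1],s[0]['wrist_force']); go(.655,.248,.043)
E
```

```text
[0.6518807  0.24655993 0.12131633] [-0.48610845 -1.15387414  0.38833101]
shift [0.002 0.004 0.078] turn -0.001 rows 1.3
```

>>> play_rows --steps '[0.002,0.004,0.04,0,0.002,0.004,0.065,0,0.002,0.004,0.077,0,0.002,0.004,0.077,0,0.002,0.004,0.077,0]'

```text
time: 53.32
tool_pos: [0.6593, 0.2507, 0.0497]
tcp_rot: [2.221, 2.22, 0.004]
wrist_force: [-0.2, 0.4, 0.6]
width: 1.0
grip_force: 0.0
```

>>> play_rows --steps '[0,0,0,0,0,0,0,0,0,0,0,0,0,0,0,0,0,0,0,0,0,0,0,0,0,0,0,0]' --jaw 255 --grip_force 60

```text
time: 54.2
tool_pos: [0.6586, 0.2509, 0.0488]
tcp_rot: [2.221, 2.221, 0.002]
wrist_force: [-1.4, 0.4, 6.0]
width: 0.436
grip_force: 60.9
```

>>> play_rows --steps '[0,0,-0.02,0,0,0,-0.06,0,0,0,-0.11,0,0,0,-0.15,0,0,0,-0.15,0,0,0,-0.15,0]'

```text
time: 54.95
tool_pos: [0.6571, 0.2503, 0.1968]
tcp_rot: [-2.221, -2.221, 0.003]
wrist_force: [-1.0, 0.3, -2.7]
width: 0.437
grip_force: 60.8
```

```bash
python3 - <<'E'
from h import *
s,p,R=st(); print(p,s['wrist_force'],s['width'])
# held lid centre: fit disc outline at its held height (lid origin z = tcp-.0447; disc ~ +.008)
t=cam('top');c=cam('scene'); print(pot(t),pot(c))
z=p[2]-.0447+.008
for k in(t,c):
    g=cv2.Canny(k['pixels'],60,150); d=cv2.distanceTransform(255-g,cv2.DIST_L2,5); a=np.linspace(0,2*np.pi,120,endpoint=False); b=[]
    for x in np.arange(p[0]-.02,p[0]+.02,.001):
        for y in np.arange(p[1]-.02,p[1]+.02,.001):
            q=proj(k,np.c_[x+.099*np.cos(a),y+.099*np.sin(a),np.full(120,z)]).round().astype(int); b.append((np.minimum(d[q[:,1].clip(0,399),q[:,0].clip(0,639)],4).mean(),x,y))
    print(np.round(min(b),4))
E
```

```text
[0.65711167 0.2502774  0.1967642 ] [-1.00764711  0.32862113 -2.65164225] 0.43712598311046463
[ 0.955  0.596 -0.016] [ 0.8083  0.6    -0.017 ]
[1.3049 0.6571 0.2483]
[0.245  0.6461 0.2383]
```

>>> play_rows --steps '[-0.05,-0.012,0,0,-0.1,-0.024,0,0,-0.15,-0.036,0,0,-0.2,-0.048,0,0,-0.24,-0.056,0,0,-0.264,-0.059,0,0,-0.264,-0.059,0,0,-0.264,-0.059,0,0]'

```text
time: 56.05
tool_pos: [0.5983, -0.0129, 0.1964]
tcp_rot: [-2.22, -2.22, 0.002]
wrist_force: [-0.2, 0.8, -2.4]
width: 0.443
grip_force: 60.9
```

```bash
python3 - <<'E'
from h import *
print(st()[1]); go(.598,-.014,.15)
E
```

```text
[ 0.59828316 -0.0129137   0.19637213]
shift [-0.001 -0.     0.046] turn -0.0 rows 0.7
```

>>> play_rows --steps '[-0.001,0,0.02,0,-0.001,0,0.035,0,-0.001,0,0.046,0,-0.001,0,0.05,0,-0.001,0,0.053,0,-0.001,0,0.056,0,-0.001,0,0.056,0]'

```text
time: 56.92
tool_pos: [0.5991, -0.0144, 0.142]
tcp_rot: [2.221, 2.221, 0.0]
wrist_force: [-0.3, 0.2, -1.9]
width: 0.434
grip_force: 60.9
```

>>> play_rows --steps '[0,0,0.001,0,0,0,0.002,0,0,0,0.003,0,0,0,0.003,0]'

```text
time: 57.42
tool_pos: [0.5989, -0.0144, 0.1387]
tcp_rot: [-2.221, -2.221, 0.0]
wrist_force: [-1.0, 0.0, -2.8]
width: 0.436
grip_force: 60.9
```

>>> play_rows --steps '[0,0,0.001,0,0,0,0.002,0,0,0,0.002,0]'

```text
time: 57.8
tool_pos: [0.5991, -0.0144, 0.1378]
tcp_rot: [2.221, 2.221, 0.0]
wrist_force: [-3.4, -0.4, 5.2]
width: 0.438
grip_force: 61.6
```

>>> play_rows --steps '[0,0,0,0,0,0,0,0,0,0,0,0,0,0,0,0,0,0,0,0,0,0,-0.04,0,0,0,-0.1,0,0,0,-0.12,0,0,0,-0.12,0]' --jaw 0

```text
time: 58.92
tool_pos: [0.6002, -0.0144, 0.259]
tcp_rot: [2.219, 2.219, 0.005]
wrist_force: [-0.4, 0.4, -0.7]
width: 1.002
grip_force: 0.0
```

>>> play_rows --steps '[-0.06,0,0,0,-0.12,-0.02,0,0,-0.18,-0.04,0,0,-0.24,-0.06,0,0,-0.3,-0.06,0,0,-0.36,-0.06,0,0,-0.36,-0.06,0,0]'

```text
time: 59.8
tool_pos: [0.5369, -0.3778, 0.2528]
tcp_rot: [-2.224, -2.213, 0.003]
wrist_force: [0.3, 0.6, -0.4]
width: 1.002
grip_force: 0.0
```

```bash
python3 - <<'E'
from h import *
print(st()[1]); a=np.linspace(0,2*np.pi,120,endpoint=False)
for n in('top','scene'):
    k=cam(n); g=cv2.Canny(k['pixels'],60,150); d=cv2.distanceTransform(255-g,cv2.DIST_L2,5)
    for r,z in((.099,.097),(.0955,.073)):
        b=[]
        for zz in ([z] if r<.097 else np.arange(.090,.108,.002)):
          for x in np.arange(.58,.62,.001):
            for y in np.arange(-.04,.005,.001):
                q=proj(k,np.c_[x+r*np.cos(a),y+r*np.sin(a),np.full(120,zz)]).round().astype(int); b.append((np.minimum(d[q[:,1],q[:,0]],4).mean(),x,y,zz))
        if r>.097: print(n,np.round(min(b),4))
    h=cv2.cvtColor(k['pixels'],cv2.COLOR_BGR2HSV)
    bx=(slice(165,200),slice(330,360)) if n=='top' else (slice(185,225),slice(335,365))
    m=cv2.inRange(h,np.array((0,0,0)),np.array((180,255,80)))[bx]; N,l,S,c=cv2.connectedComponentsWithStats(m)
    for i in range(1,N):
        if S[i,4]>30: p=c[i]+[bx[1].start,bx[0].start]; print('knob',p,at(k,*p,.131))
k=cam('top'); print([at(k,u,v,.0).round(3) for u,v in ()])
E
```

```text
[ 0.53686974 -0.37776363  0.25280863]
top [ 0.125  0.599 -0.017  0.096]
knob [342.59615385 183.73076923] [ 0.59774866 -0.01542811  0.131     ]
scene [ 0.0833  0.588  -0.024   0.106 ]
knob [346.06060606 201.66666667] [ 0.59026752 -0.02322265  0.131     ]
[]
```

```bash
python3 - <<'E'
from h import *
t,s=cam('top'),cam('scene'); print(tri(t,(342.6,183.7),s,(346.06,201.67)))
print(bot.finish_job())
E
```

```text
(array([ 0.60060254, -0.01695512,  0.12189991]), np.float64(0.0024244818340101106))
the job is handed in; nothing more can be done
None
```

I handed the job in at about 60 s of robot time: both lemons, the one garlic bulb present and all four carrot pieces are in the pot, the empty tray is flat on the worktop, and the lid is back on, knob up. No verdict came back. The lid's final seating I checked by measurement only, and I nudged the pot about 10 mm while placing a lemon.

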